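Hold the shutter key turned

ROBOT

A 7-joint arm with a two-finger parallel gripper is mounted at the origin on the work surface. World frame = base frame: x ahead of the robot, y to its left, z up, the work surface at z = 0. Lengths are in m, angles in rad, forces in N, time in s.
With the tool pointing down it reaches from about 0.425 to 0.875 m from the base axis. Payload 4.7 kg.
Tool frame: the origin (TCP) lies where the fingers leave the gripper's body, on its centre line; the fingertips stand 70 mm ahead of it and the grasp point (between the pads) lies 51 mm ahead of it; z points along the fingers, y is the line along which they close (so a half turn about z gives the same grasp; the last joint's range is limited). The gripper opens to 87 mm and grips with 3 to 60 N. Pads are 19 mm wide; open, the fingers measure 117 mm over their backs; the gripper's body (75 mm by 190 mm) begins 51 mm behind the grasp point.
Start: joints at [-1.202, 0.321, -0.07, 1.45, 0.023, 1.371, -0.057], TCP at [0.226, 0.61, 0.292] pointing down, gripper open.
Joint ranges: [-2.86, 2.86], [-0.3, 2.09], [-1.38, 1.24], [0.06, 2.45], [-1.56, 4.7], [0.09, 2.05], [-2.69, 2.69]. Speed limits (rad/s): [2.57, 2.57, 3.14, 3.14, 3.14, 3.14, 3.14].

INTERFACE

Orientations are given as a rotation vector (axis times angle).
In Python, from bench import ctrl gives the robot as it stands.
- The arm moves only by the tool play_rows, never from a script. Its argument "increments" is a list that holds one entry, the list of rows, each a list of 7 numbers: the shift along the tool's x, y, z as a fraction of full scale, then the turn, a rotation vector about the tool's x, y, z as a fraction of full scale, then the gripper command: -1 is shut, 1 is fully open, values between are in proportion. A call has 1 to 8 rows; each row is the pose to reach, as a shift and turn from the pose commanded when the call began, along the tool's axes at that moment; what a row does not reach only later rows make up. Full scale, the value 1, is 0.1 m for a shift and 90 degrees for a turn. A row lasts 1/10 s, in which the tool goes at most 50 mm and 8.59 degrees, less where a joint would pass 70% of its speed; a pose out of reach is approached as far as the arm can. A call with a number of a shift or a turn outside -1 to 1 is refused whole. A call with a gripper value outside its range is refused whole. The fingers move at their own pace and stop on an object; "squeeze" is the grip in N (left out, the last holds). Time passes only in rows, so rows that repeat a pose let the fingers close. It gives the time, the measured TCP pose, the force, the opening and the grip force at its end, in the units of the state.
- ctrl.get_state(): the state, without advancing time (a new reading comes with each control period).
- ctrl.get_image(name): name is "side" or "top"; returns the picture (420x560x3 uint8, red, green, blue); there is no depth.
- ctrl.get_calibration(name): a dict with "vertical_fov" (degrees; the focal length in pixels is half the picture's height over the tangent of half this angle, whatever the lens; pixels are square), "cx", "cy" (the principal point, pixels), "R" (3x3) and "t" (3): a world point X has camera coordinates R X + t. Camera axes: x right, y down, z forward; pixel columns grow to the right and rows downward; lengths in m; the calibration is good to about 2 mm. A picture is of the moment at which its call begins. get_calibration takes no time and is no camera call.
- ctrl.close_job(): hands the job in; it is judged then, once.
The state is a dict: "time": time; "joint_positions": joint angles; "qd": joint speeds; "joint_torque": joint torques, N m; "position": TCP position; "tool_rot": TCP orientation; "ft_force": force on the tool from outside, world axes, zero at the start; "torque": the same for the moment, N m; "grip_width": opening from 0.0 (shut) to 1.0 (fully open); "grip_force": force on a finger pad.
Only numpy, scipy, OpenCV 4.12 (cv2) and the standard library are available. Lean on these libraries where they do the work, as an engineer would, in place of code of your own. Each camera call takes 0.05 s, during which the arm holds its last target. There are 200 camera calls.

TASK

The kiosk's roller shutter runs only while its key is held turned: slide the flat weather cover of the key-switch box fully open, take the shutter key with the square bow out of the wooden key block and push it fully home in the keyhole, easing it past the sticky pins with a little wiggle rather than forcing it. Then turn it a quarter turn clockwise seen from above, up to its stop, and finish while still gripping the key and holding it turned against its return spring. Leave the round-bowed freezer key in its slot and do not disturb the tumbler, cone holder or scoop.

Things in the scene. Friction and masses are not known exactly. Their poses are not given: they have to be found in the camera images.
- switchbox: Grey cast key-switch box fixed on the counter, 96 x 190 x 62 mm (x, y, z); origin at the centre of its underside, z up. Near its -y end its top has a square well, 50 x 50 mm and 8 mm deep, with the steel face plate and keyhole on its floor. Two cover guides 5 mm wide stand 7 mm above the top along y, at x = +-38 mm.
- keyhole (a point): Centre of the keyhole on the upper face of the face plate, at (0, -45, 54) mm in the box frame; axes as the box's. The keyhole is a slot 24.4 mm long (y) and 6.8 mm wide (x) through the 5 mm plate. 1 mm below the plate begins the cylinder's own slot, 24 x 6.2 mm, in line with it at rest.
- key_home (a point): Floor of the cylinder's slot, 22 mm straight below the keyhole point: the key's tip is here when fully home. Two sprung pins stick 4 mm into the slot, one from each end, and are sticky with salt: a light push stops about 6 mm short of home; a straight push takes up to 25 N; wiggling 1 mm to and fro along the slot, rocking 0.05 rad about the vertical, and sinking bit by bit needs half of that.
- cylinder (a joint): Angle of the lock cylinder, rad: 0 at rest, growing clockwise seen from above to a stop at 1.6 (a quarter turn). A spring (0.03 N m at rest, 0.11 at the stop) turns it back if let go. The key has about 0.1 rad of play in it, so turn the key a little beyond the quarter. The key cannot turn until its tip is within 3 mm of home; once turned it cannot come out.
- cover (a joint): Slide of the flat steel weather cover (70 x 62 x 3 mm) over the well, m: 0 shut, 0.068 fully open, growing as it moves along the box's +y. Light sliding friction of about 1.5 N; it stays where it is left. It starts shut or up to 6 mm ajar.
- cover_lug (a point): Middle of the top of the upright finger lug on the cover: 34 mm (box x) by 10 mm (box y), 18 mm tall above the cover; its top is 83 mm above the counter. Moves with the cover; axes as the box's.
- keyblock: Pale pine key block fixed on the counter, 50 x 150 x 52 mm; origin at the centre of its underside, z up. Two slots right through it, 24.4 mm (y) by 6.8 mm (x), at y = +35 and -35 mm; a key stands in each, bow up, its bow resting on the block's top. Which key is in which slot varies.
- shutter_key: Shutter key, about 45 g, 76 mm long, upright. Origin at its tip, z up the shank, y along the width of bow and bit, x across their thickness. Square black bow 36 (y) x 10 mm (x), 46 to 76 mm above the origin; steel shank 5.5 mm; double bit 22 mm wide (y), 4.4 thick, 13 tall, nose rounded and tapered to 14 mm. Same when turned half round; when in the block its axes are the block's.
- freezer_key: Second key in the block, to be left there: same length, but with a smaller round black bow, a disc of 26 mm diameter and 10 mm thick; origin and axes as the shutter key's.
- tumbler: Green glass milkshake tumbler, 155 mm tall, 78 mm across the rim; origin at the centre of its foot. Not to be disturbed.
- cone_holder: Pink plastic cone holder, 110 x 110 x 91 mm, with four holes and two wafer cones rising to 130 mm; origin at the centre of its underside. Not to be disturbed.
- scoop: White chipped enamel ice cream scoop lying on the counter, about 210 mm long along x, bowl at +x; origin under its middle. Not to be disturbed.
Not all that is in view belongs to the job. What is shaped like the shutter_key but yellow is not meant.

How it is judged:
On the way, in this order (a step that is already met when the one before it is completed fails the run):
1. the cover is slid fully open (value of joint cover above 0.06 m), for 0.2 s.
2. the shutter key is fully home in the keyhole, not yet turned (z of shutter_key in the frame of keyhole below -0.018 m and horizontal distance between shutter_key and keyhole below 0.004 m and value of joint cylinder below 0.4 rad), for 0.1 s.
At the end, for the whole second after the job is handed in: Fingers still grip the shutter key (over 3 N); key fully home (tip over 17.5 mm below the face plate, within 4 mm of the keyhole axis, tilt under 0.15 rad), cylinder held beyond 1.35 rad; cover open beyond 60 mm; freezer key within 10 mm of its start (value of joint cylinder above 1.35 rad and z of shutter_key in the frame of keyhole below -0.0175 m and horizontal distance between shutter_key and keyhole below 0.004 m and angle between shutter_key's own z axis and vertical below 0.15 rad and contact force between the fingers and shutter_key above 3 N and value of joint cover above 0.06 m and distance of freezer_key from where it was at the start of the episode below 0.01 m); the arm keeps its last pose, push and grip.
It fails at once if the key is forced in: more than 60 N between the key and the switch box before the cylinder has turned (contact force between shutter_key and switchbox above 60 N and value of joint cylinder below 0.3 rad).
It fails at once if the tumbler, the cone holder or the scoop is moved by more than 30 mm (distance of any of tumbler, cone_holder, scoop from where it was at the start of the episode above 0.03 m).
It fails at once if the freezer key is taken out of its slot (distance of freezer_key from where it was at the start of the episode above 0.03 m).
It also fails if it takes over 69 s, if anything falls off the work surface, if the arm or the gripper's body presses on something with over 40 N, if the wrist force passes 120 N, or if a joint passes its speed limit or range.

## Working session

There is one attempt and no reset: what is moved stays moved. The work goes in short steps, Python scripts to look and compute and a tool call to move; the robot and the scene stay as the last step left them, time stands still between calls to the robot, and variables do not carry over. Pictures are saved under pics/ and viewed, at most 10 in all, crops included, and the job is handed in when it is done.

Besides the shell and the picture viewer there is one more tool, called after "Emit:" as name(argument=value, ...), one argument or row to a line, values as JSON. play_rows: Moves the arm, as the interface text tells. Shift numbers are shares of 0.1 m and turn numbers shares of 90 degrees, none past 1 either way. Its arguments: {"type":"object","properties":{"increments":{"type":"array"},"squeeze":{"type":"number"}},"required":["increments"]}

```bash
mkdir -p pics; python3 - <<'E'
from bench import ctrl
import cv2,numpy as np
for n in("side","top"):
    im=ctrl.get_image(n); cv2.imwrite(f"pics/{n}0.png",im[:,:,::-1])
    c=ctrl.get_calibration(n); print(n,c)
s=ctrl.get_state(); print(s)
E
```

```text
side {'vertical_fov': 56.545772341240514, 'cx': 285.6942927451532, 'cy': 208.98898651631805, 'R': array([[-0.66271756, -0.74870986, -0.01545891],
       [-0.39012197,  0.36278839, -0.84627976],
       [ 0.63922632, -0.5548136 , -0.5325144 ]]), 't': array([0.394378  , 0.31228533, 0.91612252])}
top {'vertical_fov': 48.732746326741285, 'cx': 270.53601107274295, 'cy': 213.00571971152155, 'R': array([[-2.98738952e-03, -9.99896718e-01,  1.40580219e-02],
       [-9.87547942e-01,  7.38706266e-04, -1.57316614e-01],
       [ 1.57289981e-01, -1.43529366e-02, -9.87448153e-01]]), 't': array([-0.02638065,  0.57062021,  1.22846027])}
{'time': 0.1, 'joint_positions': array([-1.20192162,  0.3217346 , -0.07011779,  1.45156351,  0.02258734,
        1.37079912, -0.05691318]), 'qd': array([ 0.00138975, -0.00157699, -0.00047468, -0.00389278, -0.00068983,
        0.00030049,  0.00062359]), 'joint_torque': array([-1.62170741e-04, -4.92574060e+01, -4.05708086e-01, -3.13398457e+01,
       -6.40742504e-02,  3.95302288e-02,  9.93659546e-05]), 'position': array([0.22568115, 0.60915668, 0.29127503]), 'tool_rot': array([-5.54251899e-01, -3.09207706e+00,  2.67241457e-03]), 'ft_force': array([ 0.75840362, -0.31399613, -1.15688831]), 'torque': array([-0.03968006, -0.01296098,  0.00964067]), 'grip_force': 0.0, 'grip_width': 1.0016375739592922}
```

View pics/top0.png

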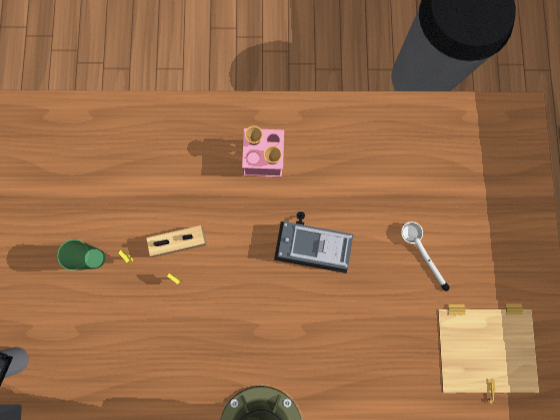

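View pics/side0.png

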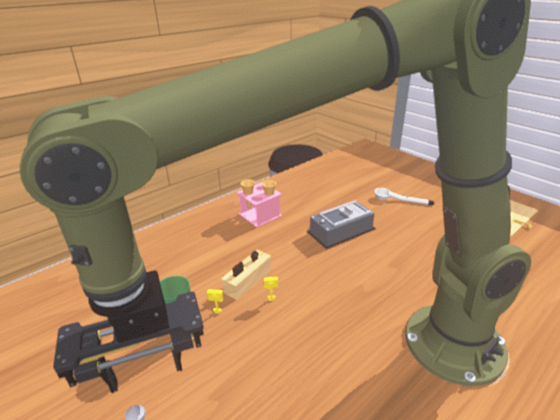

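The top view shows the box near (315,247), the key block near (176,241), the tumbler (80,256), yellow decoys (125,256) and (173,279), and the cone holder (263,152). I'll zoom in for detail.

```bash
python3 - <<'E'
import cv2,numpy as np
t=cv2.imread("pics/top0.png"); s=cv2.imread("pics/side0.png")
a=cv2.resize(t[215:295,265:365],(800//2,320),interpolation=cv2.INTER_CUBIC)
b=cv2.resize(t[215:295,115:215],(400,320),interpolation=cv2.INTER_CUBIC)
c=cv2.resize(s[195:251,305:385],(400,280),interpolation=cv2.INTER_CUBIC)
d=cv2.resize(s[245:301,205:285],(400,280),interpolation=cv2.INTER_CUBIC)
cv2.imwrite("pics/z0.png",np.vstack([np.hstack([a,b]),np.hstack([c,d])]))
E
```

```text
(no output)
```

View pics/z0.png

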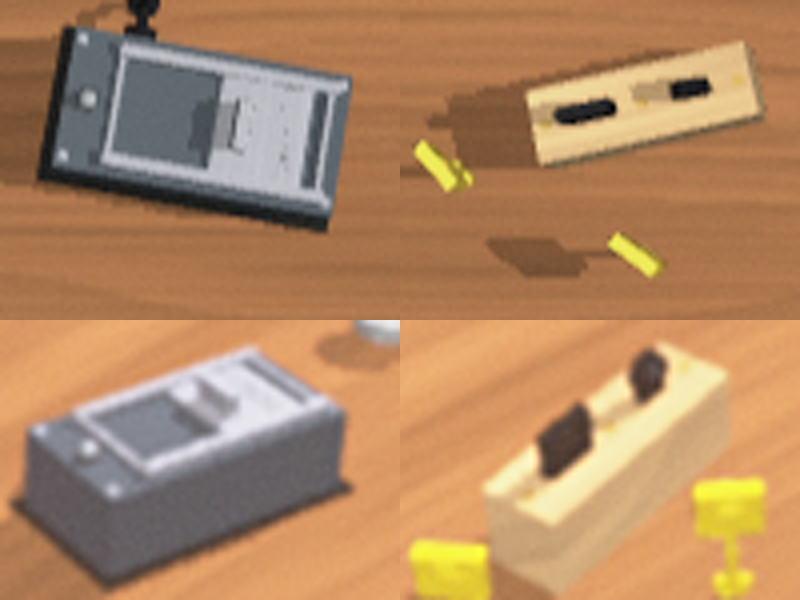

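```bash
cat > h.py <<'E'
from bench import ctrl
import cv2,numpy as np
from scipy.spatial.transform import Rotation as Ro
def ray(n,uv,z):
    c=ctrl.get_calibration(n); f=210/np.tan(np.radians(c["vertical_fov"]/2))
    uv=np.atleast_2d(uv).astype(float)
    d=np.c_[(uv[:,0]-c["cx"])/f,(uv[:,1]-c["cy"])/f,np.ones(len(uv))]@c["R"]
    o=-c["R"].T@c["t"]
    return o+d*((z-o[2])/d[:,2])[:,None]
def proj(n,X):
    c=ctrl.get_calibration(n); f=210/np.tan(np.radians(c["vertical_fov"]/2))
    p=np.atleast_2d(X)@c["R"].T+c["t"]; return np.c_[c["cx"]+f*p[:,0]/p[:,2],c["cy"]+f*p[:,1]/p[:,2]]
K=8
def big(im,x0,y0,x1,y1): return cv2.resize(im[y0:y1,x0:x1],None,fx=K,fy=K,interpolation=cv2.INTER_CUBIC)
def unbig(p,x0,y0): return (np.asarray(p,float)+.5)/K-.5+[x0,y0]
def rects(mask,x0,y0,amin=200):
    cs,_=cv2.findContours(mask.astype(np.uint8),cv2.RETR_EXTERNAL,cv2.CHAIN_APPROX_NONE)
    return [(cv2.contourArea(c),unbig(cv2.boxPoints(cv2.minAreaRect(c)),x0,y0),unbig(c[:,0],x0,y0)) for c in sorted(cs,key=cv2.contourArea,reverse=True) if cv2.contourArea(c)>amin]
def world(n,pts,z):
    w=ray(n,pts,z)[:,:2].astype(np.float32); (c,s,a)=cv2.minAreaRect(w)
    b=cv2.boxPoints((c,s,a)); e=max((b[1]-b[0],b[2]-b[1]),key=np.linalg.norm)
    return np.array(c),sorted(s),np.degrees(np.arctan2(e[1],e[0]))%180
E
python3 - <<'E'
from h import *
im=cv2.imread("pics/top0.png")
b=big(im,140,220,212,262); hsv=cv2.cvtColor(b,cv2.COLOR_BGR2HSV)
V=b.max(2)
print("pine px",im[246,160],im[233,200],"wood",im[225,150],"bow",im[242,161],im[237,187])
m=(b[:,:,0]>105)|(V<60)
for a,bx,c in rects(m,140,220)[:2]: print("block",a,world("top",c,.052))
for a,bx,c in rects(V<60,140,220)[:5]: print("dark",a,bx.mean(0),world("top",c,.082))
b=big(im,270,215,360,275); hsv=cv2.cvtColor(b,cv2.COLOR_BGR2HSV)
print("top",im[237,283],"side",im[264,300],"guide",im[227,310],im[250,290],"cover",im[245,335],"lug",im[245,323],"strip",im[250,343])
m=(b.max(2)>75)&(b[:,:,0].astype(int)>b[:,:,2]-12)
for a,bx,c in rects(m,270,215)[:3]: print("box",a,bx.round(1).tolist(),world("top",c,.062))
m=(b.min(2)>125)
for a,bx,c in rects(m,270,215)[:3]: print("light",a,bx.round(1).tolist(),world("top",c,.067))
cv2.imwrite("pics/z1.png",np.hstack([b,cv2.merge([m.astype(np.uint8)*255]*3)])[::1,::2][:480,:800])
E
```

```text
pine px [115 160 195] [130 193 228] wood [ 74 116 173] bow [43 39 40] [33 29 27]
block 66048.5 (array([0.49556974, 0.23016635]), [0.05191643163561821, 0.15166977047920227], np.float32(103.35946))
dark 3047.5 [161.0063169  242.58988571] (array([0.48611957, 0.26157954]), [0.010431104339659214, 0.0386277437210083], np.float32(103.0882))
dark 1887.0 [187.12046814 236.6527667 ] (array([0.50170934, 0.19342525]), [0.009831429459154606, 0.024537445977330208], np.float32(97.43126))
top [103  96  90] side [32 37 42] guide [114 106  98] [89 84 77] cover [200 192 192] lug [82 78 76] strip [87 82 75]
box 158445.0 [[277.1, 256.2], [283.6, 220.6], [353.7, 233.5], [347.1, 269.2]] (array([ 0.48160458, -0.1467979 ]), [0.09779143333435059, 0.1897682547569275], np.float32(79.43297))
light 110488.5 [[289.2, 257.1], [294.8, 224.7], [352.8, 234.7], [347.2, 267.1]] (array([ 0.47839609, -0.16115361]), [0.08834698796272278, 0.1562293916940689], np.float32(80.08523))
light 740.0 [[284.7, 240.9], [285.3, 236.9], [288.9, 237.5], [288.3, 241.4]] (array([ 0.49617341, -0.07044138]), [0.009792671538889408, 0.010641525499522686], np.float32(171.4505))
light 487.5 [[278.9, 251.6], [281.7, 251.6], [281.7, 255.1], [278.9, 255.1]] (array([ 0.45837986, -0.05285686]), [0.0073294551111757755, 0.00930600706487894], np.float32(179.61234))
```

Emit:
play_rows(
  increments=[
    [[-0.46,-0.31,0,0,0,0,-1],[-0.92,-0.62,0,0,0,0,-1],[-0.92,-0.62,0,0,0,0,-1]],
  ],
)

```text
time: 0.4
position: [0.296, 0.5141, 0.292]
tool_rot: [0.567, 3.087, -0.005]
ft_force: [0.4, -0.8, -0.5]
grip_width: 0.81
grip_force: 0.0
```

Emit:
play_rows(
  increments=[
    [[-0.46,-0.31,0,0,0,0,-1],[-0.92,-0.62,0,0,0,0,-1],[-0.92,-0.62,0,0,0,0,-1]],
  ],
)

```text
time: 0.7
position: [0.36, 0.4236, 0.2922]
tool_rot: [0.568, 3.087, -0.004]
ft_force: [0.1, -0.3, 0.6]
grip_width: 0.541
grip_force: 0.0
```

Emit:
play_rows(
  increments=[
    [[-0.46,-0.31,0,0,0,0,-1],[-0.92,-0.62,0,0,0,0,-1],[-0.92,-0.62,0,0,0,0,-1]],
  ],
)

```text
time: 1.0
position: [0.424, 0.3334, 0.2922]
tool_rot: [0.568, 3.088, -0.004]
ft_force: [0.5, -0.8, -0.1]
grip_width: 0.266
grip_force: 0.0
```

Emit:
play_rows(
  increments=[
    [[-0.46,-0.31,0,0,0,0,-1],[-0.92,-0.62,0,0,0,0,-1],[-0.92,-0.62,0,0,0,0,-1]],
  ],
)

```text
time: 1.3
position: [0.4881, 0.2432, 0.2923]
tool_rot: [0.568, 3.088, -0.004]
ft_force: [-0.2, -0.6, -0.2]
grip_width: 0.032
grip_force: 0.0
```

```bash
cat >> h.py <<'E'
def plan(xyz,yaw):
    """shift/turn fractions to bring TCP to xyz pointing down with tool y at yaw (deg, mod 180 nearest)"""
    s=ctrl.get_state(); R=Ro.from_rotvec(s["tool_rot"]); d=R.inv().apply(np.array(xyz)-s["position"])/.1
    best=None
    for a in (yaw,yaw+180):
        a=np.radians(a); y=np.array([np.cos(a),np.sin(a),0]); z=np.array([0,0,-1.]); x=np.cross(y,z)
        r=(R.inv()*Ro.from_matrix(np.c_[x,y,z])).as_rotvec()/(np.pi/2)
        if best is None or np.linalg.norm(r)<np.linalg.norm(best): best=r
    print("pos",s["position"].round(4),"shift",d.round(3),"turn",best.round(3),"F",s["ft_force"].round(1),"t",round(s["time"],2))
E
python3 - <<'E'
from h import *
print(ctrl.get_state()["joint_positions"].round(2))
a=np.radians(79.7); y=np.array([np.cos(a),np.sin(a)]); x=np.array([y[1],-y[0]]); c=np.array([.4816,-.1468])
print("lug px ->",(ray("top",[322.5,245.5],.083)[0,:2]-c)@np.c_[x,y], "px of 0,-45,54",proj("top",[*(c-.045*y),.054]))
plan([*(c-.052*y),.292],-10.3)
E
```

```text
[-0.73  0.1   0.23  1.72 -0.02  1.33  0.71]
lug px -> [-0.00087922 -0.01747001] px of 0,-45,54 [[331.26100686 247.92849049]]
pos [0.4881 0.2432 0.2923] shift [-1.422 -4.179  0.015] turn [0.    0.002 0.883] F [-0.2 -0.6 -0.2] t 1.3
```

Emit:
play_rows(
  increments=[
    [[-0.14,-0.42,0,0,0,0,-1],[-0.284,-0.836,0,0,0,0,-1]],
  ],
)

```text
time: 1.5
position: [0.4821, 0.161, 0.2918]
tool_rot: [-0.551, -3.092, 0.001]
ft_force: [0.8, -0.2, 1.0]
grip_width: 0.006
grip_force: 0.0
```

Emit:
play_rows(
  increments=[
    [[-0.14,-0.42,0,0,0,0,-1],[-0.284,-0.836,0,0,0,0,-1]],
  ],
)

```text
time: 1.7
position: [0.4795, 0.0718, 0.2921]
tool_rot: [-0.553, -3.092, -0.0]
ft_force: [1.3, -0.5, -0.2]
grip_width: 0.002
grip_force: 0.0
```

Emit:
play_rows(
  increments=[
    [[-0.14,-0.42,0,0,0,0,-1],[-0.284,-0.836,0,0,0,0,-1]],
  ],
)

```text
time: 1.9
position: [0.4772, -0.0165, 0.2923]
tool_rot: [0.553, 3.092, 0.001]
ft_force: [1.5, 0.4, 0.9]
grip_width: 0.002
grip_force: 0.0
```

Emit:
play_rows(
  increments=[
    [[-0.14,-0.42,0,0,0,0,-1],[-0.284,-0.836,0,0,0,0,-1]],
  ],
)

```text
time: 2.1
position: [0.4749, -0.1048, 0.2923]
tool_rot: [0.553, 3.092, 0.001]
ft_force: [1.3, -0.1, -0.4]
grip_width: 0.006
grip_force: 0.0
```

Emit:
play_rows(
  increments=[
    [[-0.14,-0.42,0,0,0,0.09,-1],[-0.284,-0.836,0,0,0,0.18,-1],[-0.284,-0.836,0,0,0,0.27,-1],[-0.284,-0.836,0,0,0,0.36,-1],[-0.284,-0.836,0,0,0,0.45,-1],[-0.284,-0.836,0,0,0,0.54,-1],[-0.284,-0.836,0,0,0,0.63,-1],[-0.284,-0.836,0,0,0,0.63,-1]],
  ],
)

```text
time: 2.9
position: [0.473, -0.1914, 0.2921]
tool_rot: [-1.956, -2.458, -0.0]
ft_force: [-0.4, 0.6, -0.4]
grip_width: 0.007
grip_force: 0.0
```

```bash
python3 - <<'E'
from h import *
a=np.radians(79.7); y=np.array([np.cos(a),np.sin(a)]); c=np.array([.4816,-.1468])
plan([*(c-.052*y),.2],-10.3)
E
```

```text
pos [ 0.473  -0.1914  0.2921] shift [-0.063 -0.022  0.921] turn [-0.    -0.     0.259] F [-0.4  0.6 -0.4] t 2.9
```

Emit:
play_rows(
  increments=[
    [[-0.06,-0.02,0.4,0,0,0.09,-1],[-0.06,-0.02,0.8,0,0,0.18,-1],[-0.06,-0.02,0.92,0,0,0.26,-1],[-0.06,-0.02,0.92,0,0,0.26,-1]],
  ],
)

```text
time: 3.3
position: [0.4709, -0.1975, 0.198]
tool_rot: [-2.408, -2.012, 0.005]
ft_force: [-0.1, -0.3, 0.2]
grip_width: 0.003
grip_force: 0.0
```

Emit:
play_rows(
  increments=[
    [[0,0,0.2,0,0,0,-1],[0,0,0.4,0,0,0,-1],[0,0,0.57,0,0,0,-1],[0,0,0.57,0,0,0,-1]],
  ],
)

```text
time: 3.7
position: [0.4717, -0.1978, 0.1425]
tool_rot: [-2.408, -2.015, 0.002]
ft_force: [-0.2, -0.6, -0.6]
grip_width: 0.008
grip_force: 0.0
```

```bash
python3 - <<'E'
from h import *
a=np.radians(79.7); y=np.array([np.cos(a),np.sin(a)]); c=np.array([.4816,-.1468])
plan([*(c-.052*y),.142],-10.3)
s=ctrl.get_image("side");cv2.imwrite("pics/s1.png",cv2.resize(s[160:280,260:420],(800,600))[:,:,::-1])
E
```

```text
pos [ 0.4717 -0.1978  0.1425] shift [-0.001  0.006  0.005] turn [-0.001  0.     0.002] F [-0.2 -0.6 -0.6] t 3.7
```

View pics/s1.png

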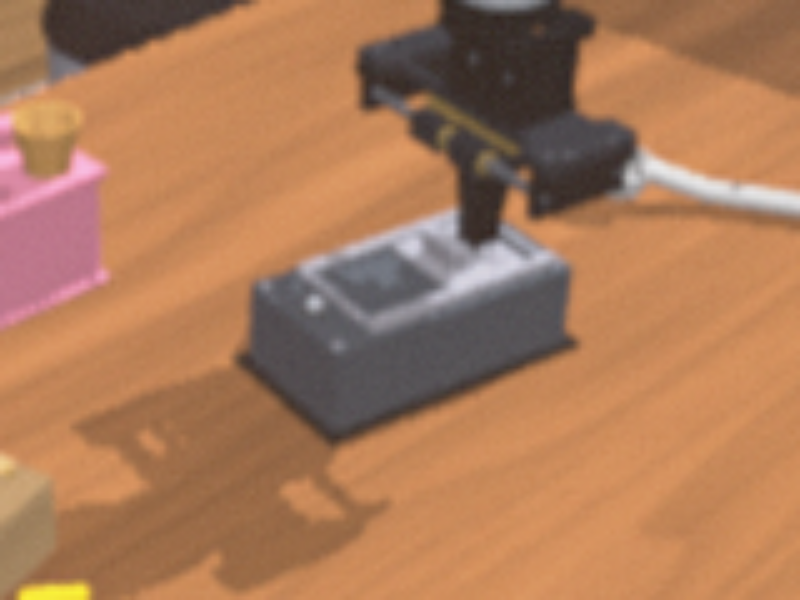

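The closed fingers stand just -y of the lug, above the cover (480,240 in the crop). I'll push along tool +x.

Emit:
play_rows(
  increments=[
    [[0.1,0,0,0,0,0,-1],[0.2,0,0,0,0,0,-1],[0.3,0,0,0,0,0,-1],[0.4,0,0,0,0,0,-1],[0.48,0,0,0,0,0,-1],[0.56,0,0,0,0,0,-1],[0.64,0,0,0,0,0,-1],[0.72,0,0,0,0,0,-1]],
  ],
)

```text
time: 4.55
position: [0.4853, -0.1271, 0.1433]
tool_rot: [2.414, 2.01, 0.0]
ft_force: [0.8, -2.5, 0.3]
grip_width: 0.004
grip_force: 1.0
```

Emit:
play_rows(
  increments=[
    [[0.03,0,0,0,0,0,-1],[0.06,0,0,0,0,0,-1],[0.08,0,0,0,0,0,-1],[0.08,0,0,0,0,0,-1]],
  ],
)

```text
time: 4.95
position: [0.4856, -0.1249, 0.1433]
tool_rot: [2.413, 2.004, -0.009]
ft_force: [-1.2, -13.7, 2.1]
grip_width: 0.006
grip_force: 6.6
```

Emit:
play_rows(
  increments=[
    [[0.02,0,0,0,0,0,-1],[0.03,0,0,0,0,0,-1],[0.03,0,0,0,0,0,-1]],
  ],
)

```text
time: 5.25
position: [0.4857, -0.1245, 0.1433]
tool_rot: [2.413, 2.0, -0.012]
ft_force: [-2.6, -18.4, 1.4]
grip_width: 0.007
grip_force: 9.3
```

```bash
python3 - <<'E'
from h import *
s=ctrl.get_image("side")[160:280,260:420]; t=ctrl.get_image("top")[200:290,260:380]
cv2.imwrite("pics/s2.png",np.hstack([cv2.resize(s,(400,300)),cv2.resize(t,(400,300))])[:,:,::-1])
E
```

```text
(no output)
```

View pics/s2.png

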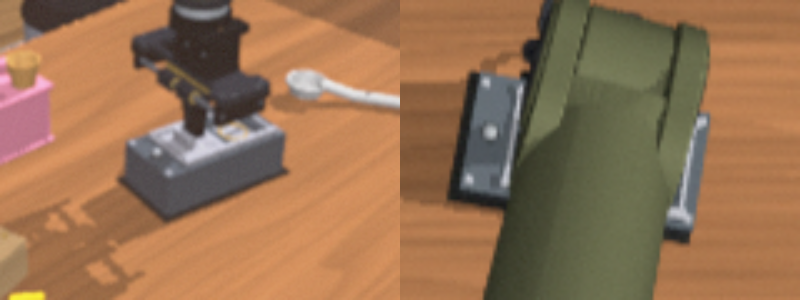

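Emit:
play_rows(
  increments=[
    [[-0.1,0,0,0,0,0,-1],[-0.18,0,0,0,0,0,-1],[-0.18,0,-0.4,0,0,0,-0.5],[-0.18,0,-0.7,0,0,0,-0.5],[-0.18,0,-0.7,0,0,0,-0.5]],
  ],
)

```text
time: 5.85
position: [0.4862, -0.1342, 0.217]
tool_rot: [2.41, 2.009, 0.01]
ft_force: [0.5, -1.3, 0.2]
grip_width: 0.188
grip_force: 0.0
```

Emit:
play_rows(
  increments=[
    [[0.5,-0.08,0,0,0,0,-0.3],[1,-0.17,0,0,0,0,-0.3]],
  ],
)

```text
time: 6.05
position: [0.4848, -0.0337, 0.2129]
tool_rot: [-2.417, -2.006, -0.001]
ft_force: [0.1, -0.1, 0.3]
grip_width: 0.318
grip_force: 0.0
```

Emit:
play_rows(
  increments=[
    [[0.5,-0.08,0,0,0,0,-0.3],[1,-0.17,0,0,0,0,-0.3]],
  ],
)

```text
time: 6.25
position: [0.4856, 0.0681, 0.2125]
tool_rot: [-2.412, -2.01, 0.0]
ft_force: [1.2, -0.5, -0.1]
grip_width: 0.345
grip_force: 0.0
```

Emit:
play_rows(
  increments=[
    [[0.5,-0.08,0,0,0,0,-0.3],[1,-0.17,0,0,0,0,-0.3]],
  ],
)

```text
time: 6.45
position: [0.4867, 0.1681, 0.2124]
tool_rot: [-2.412, -2.011, 0.001]
ft_force: [1.2, -0.1, 0.7]
grip_width: 0.349
grip_force: 0.0
```

Emit:
play_rows(
  increments=[
    [[0.5,-0.08,0,0,0,-0.09,-0.3],[1,-0.17,0,0,0,-0.18,-0.3],[1,-0.17,0,0,0,-0.26,-0.3],[1,-0.17,0,0,0,-0.26,-0.3]],
  ],
)

```text
time: 6.85
position: [0.4877, 0.2691, 0.2117]
tool_rot: [-1.949, -2.462, 0.004]
ft_force: [-0.4, 0.5, -1.1]
grip_width: 0.354
grip_force: 0.0
```

```bash
python3 - <<'E'
from h import *
plan([.4868,.263,.16],13.3)
im=ctrl.get_image("top");cv2.imwrite("pics/t2.png",im[:,:,::-1]); t=im[215:275,285:375]
b=big(im[:,:,::-1],270,215,360,275)
cv2.imwrite("pics/t3.png",cv2.resize(t,None,fx=8,fy=8,interpolation=cv2.INTER_CUBIC)[:,:,::-1])
m=(b.max(2)>75)&(b[:,:,0].astype(int)>b[:,:,2]-12)
for a,bx,c in rects(m,270,215)[:1]: print("box",world("top",c,.062))
E
```

```text
pos [0.4877 0.2691 0.2117] shift [-0.057 -0.021  0.517] turn [-0.002  0.    -0.   ] F [-0.4  0.5 -1.1] t 6.85
box (array([ 0.48161703, -0.14676118]), [0.09807690978050232, 0.1898912489414215], np.float32(79.48037))
```

View pics/t3.png

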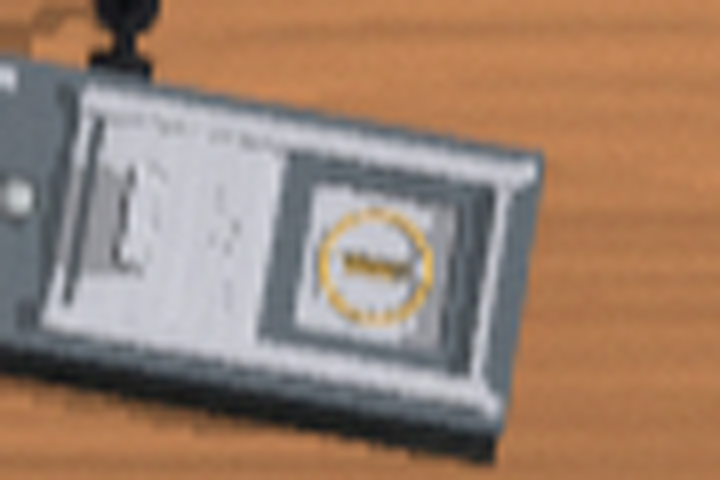

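The cover is fully open: the brass ring and keyhole are visible at crop (376,266), the lug now at (105,225). Next is the key.

Emit:
play_rows(
  increments=[
    [[-0.05,-0.02,0.3,0,0,0,-0.2],[-0.05,-0.02,0.5,0,0,0,-0.2],[-0.05,-0.02,0.7,0,0,0,-0.2],[-0.05,-0.02,0.8,0,0,0,-0.2],[-0.05,-0.02,0.86,0,0,0,-0.2],[-0.05,-0.02,0.86,0,0,0,-0.2]],
  ],
  squeeze=15,
)

```text
time: 7.5
position: [0.4885, 0.2608, 0.1269]
tool_rot: [-1.959, -2.456, 0.001]
ft_force: [1.0, -0.4, -1.1]
grip_width: 0.395
grip_force: 0.0
```

```bash
python3 - <<'E'
from h import *
plan([.4866,.2636,.126],13.4)
s=ctrl.get_image("side")[225:325,180:310]
cv2.imwrite("pics/s3.png",cv2.resize(s,None,fx=6,fy=6,interpolation=cv2.INTER_CUBIC)[:,:,::-1])
im=cv2.imread("pics/t2.png"); b=big(im,305,225,360,270); h=cv2.cvtColor(b,cv2.COLOR_BGR2HSV)
m=(h[:,:,1]>90)&(h[:,:,0]>15)&(h[:,:,0]<35); m[:, :]&=True
n,l,st,ce=cv2.connectedComponentsWithStats(m.astype(np.uint8))
for i in range(1,n):
  if st[i,4]>300: print(st[i],unbig(ce[i],305,225), ray("top",unbig(ce[i],305,225),.054))
ys,xs=np.nonzero(m&(np.hypot(*(np.indices(m.shape)-np.array([200,216])[:,None,None]))<110))
(e,s_,a_)=cv2.fitEllipse(cv2.convexHull(np.c_[xs,ys].astype(np.int32))); print("ell",unbig(e,305,225),s_,ray("top",unbig(e,305,225),.054))
E
```

```text
pos [0.4885 0.2608 0.1269] shift [ 0.032 -0.012  0.009] turn [-0.001  0.    -0.006] F [ 1.  -0.4 -1.1] t 7.5
[230 136  42 102 954] [336.67701782 247.96370545] [[ 0.47343202 -0.20573196  0.054     ]]
[159 164   9  42 316] [325.00514241 247.67365506] [[ 0.47427335 -0.17416285  0.054     ]]
[186 177  50  20 569] [330.72616432 247.91091828] [[ 0.47360402 -0.18962854  0.054     ]]
ell [331.52375603 247.96341896] (108.99266052246094, 114.85134887695312) [[ 0.47345821 -0.19178366  0.054     ]]
```

View pics/s3.png

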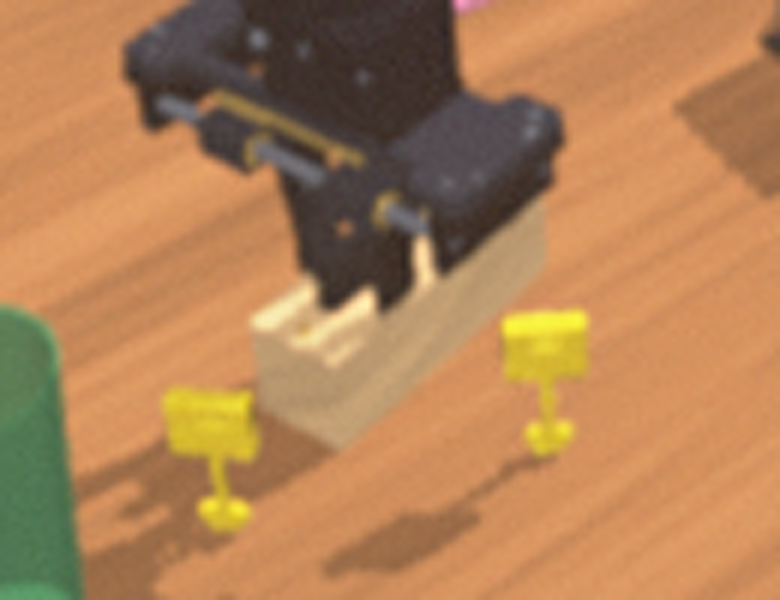

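Fingers straddle the shutter key's bow over the block (350,270 in the crop). I'll nudge and close.

Emit:
play_rows(
  increments=[
    [[0.03,0,0,0,0,0,-0.2],[0.03,0,0,0,0,0,-0.6],[0.03,0,0,0,0,0,-1],[0.03,0,0,0,0,0,-1],[0.03,0,0,0,0,0,-1],[0.03,0,0,0,0,0,-1],[0.03,0,0,0,0,0,-1],[0.03,0,0,0,0,0,-1]],
  ],
  squeeze=15,
)

```text
time: 8.35
position: [0.4883, 0.2645, 0.1275]
tool_rot: [1.956, 2.458, 0.002]
ft_force: [1.6, 0.2, -0.3]
grip_width: 0.111
grip_force: 15.0
```

Emit:
play_rows(
  increments=[
    [[0.03,0,0,0,0,0,-1],[0.03,0,0,0,0,0,-1]],
  ],
  squeeze=40,
)

```text
time: 8.55
position: [0.4879, 0.2665, 0.1275]
tool_rot: [1.956, 2.456, -0.001]
ft_force: [2.8, -3.0, 1.5]
grip_width: 0.111
grip_force: 40.0
```

Emit:
play_rows(
  increments=[
    [[-0.03,0,0,0,0,0,-1],[-0.03,0,-0.1,0,0,0,-1],[-0.03,0,-0.25,0,0,0,-1],[-0.03,0,-0.4,0,0,0,-1],[-0.03,0,-0.6,0,0,0,-1],[-0.03,0,-0.8,0,0,0,-1],[-0.03,0,-1,0,0,0,-1]],
  ],
)

```text
time: 9.25
position: [0.4864, 0.2645, 0.2283]
tool_rot: [-1.954, -2.457, 0.003]
ft_force: [0.5, 1.1, -1.2]
grip_width: 0.112
grip_force: 40.0
```

Emit:
play_rows(
  increments=[
    [[0,0,-0.2,0,0,0,-1],[0,0,-0.3,0,0,0,-1],[0,0,-0.3,0,0,0,-1]],
  ],
)

```text
time: 9.55
position: [0.4878, 0.2649, 0.2589]
tool_rot: [-1.956, -2.458, -0.003]
ft_force: [1.4, -0.9, -0.5]
grip_width: 0.108
grip_force: 40.0
```

```bash
python3 - <<'E'
from h import *
plan([.4735,-.1918,.25],-10.3)
plan([.4735,-.1918,.25],13.3)
s=ctrl.get_image("side")[190:290,180:310]
cv2.imwrite("pics/s4.png",cv2.resize(s,None,fx=6,fy=6,interpolation=cv2.INTER_CUBIC)[:,:,::-1])
E
```

```text
pos [0.4878 0.2649 0.2589] shift [-4.418 -1.167  0.081] turn [ 0.001 -0.001  0.259] F [ 1.4 -0.9 -0.5] t 9.55
pos [0.4878 0.2649 0.2589] shift [-4.418 -1.167  0.081] turn [ 0.001 -0.001 -0.003] F [ 1.4 -0.9 -0.5] t 9.55
```

View pics/s4.png

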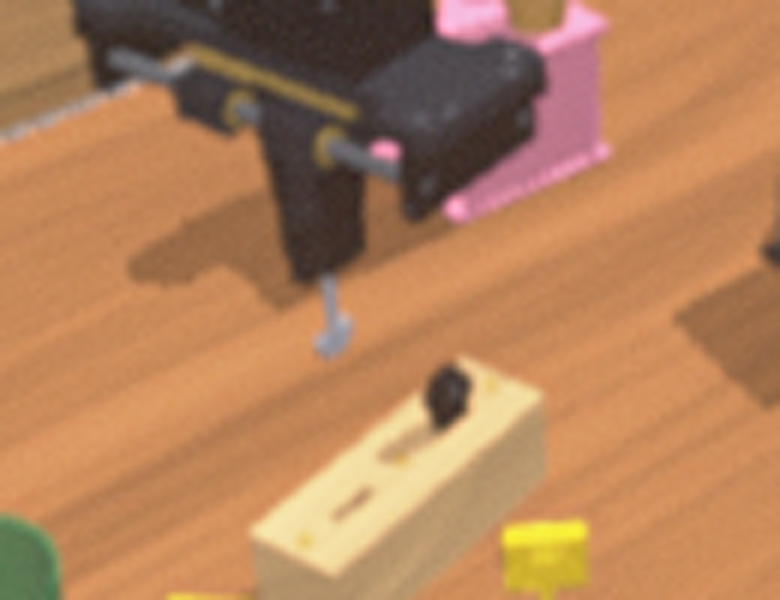

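```bash
python3 - <<'E'
from h import *
print("slot side ray",ray("side",[238.6,273.7],.052))
P=np.array([.4878,.2649,.2589])
for dz in (-.1215,-.115,-.108,-.09,-.08): print(dz,((proj("side",P+[0,0,dz])-[180,190])*6).round(0))
a=np.radians(103.3); 
for k in(-.011,.011): print(((proj("side",P+[k*np.cos(a),k*np.sin(a),-.113])-[180,190])*6).round(0))
im=cv2.imread("pics/s4.png")[270:370,290:380]; hsv=cv2.cvtColor(im,cv2.COLOR_BGR2HSV)
m=(hsv[:,:,1]<60)&(im.max(2)>80)
ys,xs=np.nonzero(m)
for y in range(0,100,8):
  q=xs[ys==y]
  if len(q): print(y+270,q.min()+290,q.max()+290)
E
```

```text
slot side ray [[0.48654094 0.26458659 0.052     ]]
-0.1215 [[333. 351.]]
-0.115 [[332. 339.]]
-0.108 [[331. 326.]]
-0.09 [[327. 292.]]
-0.08 [[325. 272.]]
[[349. 322.]]
[[315. 348.]]
278 321 334
286 322 334
294 324 335
302 325 335
310 326 336
318 327 346
326 328 350
334 321 349
342 316 346
350 319 340
```

```bash
python3 - <<'E'
from h import *
for n,(x0,y0,x1,y1) in {"side":(320,195,380,240),"top":(305,225,360,270)}.items():
    im=ctrl.get_image(n)[:,:,::-1]; b=big(im,x0,y0,x1,y1); h=cv2.cvtColor(b,cv2.COLOR_BGR2HSV)
    m=((h[:,:,1]>90)&(h[:,:,0]>15)&(h[:,:,0]<35)).astype(np.uint8)
    k,l,st,ce=cv2.connectedComponentsWithStats(m)
    for i in range(1,k):
        if st[i,4]>150: print(n,st[i],ray(n,unbig(ce[i],x0,y0),.054)[0])
    cv2.imwrite(f"pics/k_{n}.png",b)
a=cv2.imread("pics/k_side.png");c=cv2.imread("pics/k_top.png")
cv2.imwrite("pics/k.png",np.hstack([a[:360,:400],c[:360,40:440]]))
E
```

```text
top [229 136  43 102 951] [ 0.47361474 -0.20575147  0.054     ]
top [159 163  10  43 317] [ 0.47435954 -0.17417373  0.054     ]
top [186 177  51  20 576] [ 0.47361843 -0.18960999  0.054     ]
top [170 210  17  21 179] [ 0.46217112 -0.17843445  0.054     ]
```

View pics/k.png

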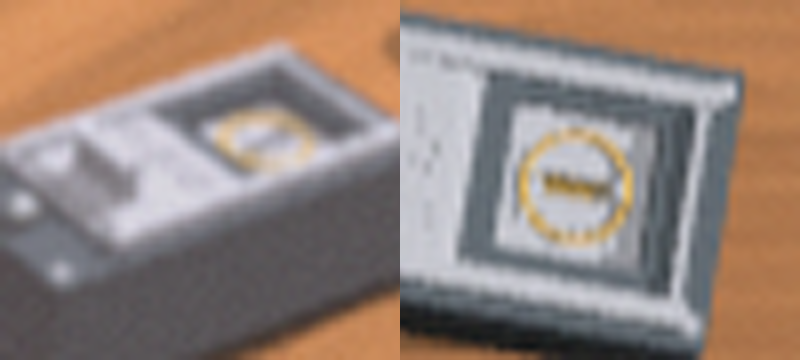

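```bash
python3 - <<'E'
from h import *
print(ray("side",unbig([266,138.5],320,195),.054), ray("top",unbig([216,186.5],305,225),.054))
plan([.4743,-.1915,.25],-10.4)
E
```

```text
[[ 0.47708903 -0.19529128  0.054     ]] [[ 0.47369698 -0.19189418  0.054     ]]
pos [0.4871 0.2642 0.2562] shift [-4.412 -1.148  0.067] turn [-0.001  0.001  0.26 ] F [-0.5  0.1 -0.2] t 9.7
```

Emit:
play_rows(
  increments=[
    [[-0.4,-0.1,0,0,0,0,-1],[-0.8,-0.2,0,0,0,0,-1],[-1,-0.26,0,0,0,0,-1]],
  ],
)

```text
time: 10.0
position: [0.4845, 0.157, 0.2559]
tool_rot: [-1.961, -2.454, 0.005]
ft_force: [0.8, -0.4, 0.9]
grip_width: 0.114
grip_force: 40.0
```

Emit:
play_rows(
  increments=[
    [[-0.5,-0.13,0,0,0,0,-1],[-1,-0.26,0,0,0,0,-1]],
  ],
)

```text
time: 10.2
position: [0.4812, 0.0602, 0.256]
tool_rot: [-1.953, -2.459, 0.003]
ft_force: [0.8, -1.8, 0.0]
grip_width: 0.111
grip_force: 40.0
```

Emit:
play_rows(
  increments=[
    [[-0.5,-0.13,0,0,0,0,-1],[-1,-0.26,0,0,0,0,-1]],
  ],
)

```text
time: 10.4
position: [0.4783, -0.0405, 0.2562]
tool_rot: [-1.955, -2.457, 0.002]
ft_force: [1.2, 0.2, -0.7]
grip_width: 0.111
grip_force: 40.0
```

Emit:
play_rows(
  increments=[
    [[-0.4,-0.1,0,0,0,0.06,-1],[-0.8,-0.2,0,0,0,0.13,-1],[-1,-0.26,0,0,0,0.2,-1],[-1,-0.26,0,0,0,0.26,-1],[-1,-0.26,0,0,0,0.26,-1]],
  ],
)

```text
time: 10.9
position: [0.4757, -0.1426, 0.2562]
tool_rot: [-2.415, -2.007, 0.002]
ft_force: [-0.4, -0.5, -0.1]
grip_width: 0.115
grip_force: 40.0
```

```bash
python3 - <<'E'
from h import *
plan([.4745,-.1912,.19],-10.4)
E
```

```text
pos [ 0.4757 -0.1426  0.2562] shift [-0.48   0.079  0.662] turn [-0.001  0.    -0.002] F [-0.4 -0.5 -0.1] t 10.9
```

Emit:
play_rows(
  increments=[
    [[-0.25,0.04,0,0,0,0,-1],[-0.48,0.08,0,0,0,0,-1],[-0.48,0.08,0.2,0,0,0,-1],[-0.48,0.08,0.4,0,0,0,-1],[-0.48,0.08,0.6,0,0,0,-1],[-0.48,0.08,0.66,0,0,0,-1],[-0.48,0.08,0.66,0,0,0,-1],[-0.48,0.08,0.66,0,0,0,-1]],
  ],
)

```text
time: 11.7
position: [0.4761, -0.1904, 0.1918]
tool_rot: [2.412, 2.012, 0.001]
ft_force: [0.3, -0.6, 0.1]
grip_width: 0.114
grip_force: 40.0
```

```bash
python3 - <<'E'
from h import *
plan([.4745,-.1912,.17],-10.4)
P=ctrl.get_state()["position"]; a=np.radians(79.6); f=lambda p:((p-[320,190]+.5)*8-.5).round(0).tolist()
print("tip",f(proj("side",P+[0,0,-.1215])),"hole",f(proj("side",[P[0],P[1],.054])))
im=ctrl.get_image("side")[:,:,::-1]; cv2.imwrite("pics/s5.png",big(im,320,190,385,240))
E
```

```text
pos [ 0.4761 -0.1904  0.1918] shift [-0.01  -0.015  0.218] turn [0.    0.    0.001] F [ 0.3 -0.6  0.1] t 11.7
tip [[263.0, 150.0]] hole [[260.0, 184.0]]
```

View pics/s5.png

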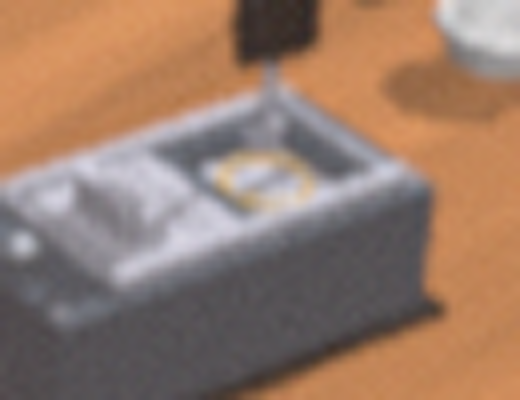

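The key bit hangs just over the brass ring at crop (266,181); the projected key axis is about 1.3 mm off the ring centre. I'll correct that and lower gently.

Emit:
play_rows(
  increments=[
    [[-0.01,-0.014,0,0,0,0,-1],[-0.01,-0.014,0.05,0,0,0,-1],[-0.01,-0.014,0.1,0,0,0,-1],[-0.01,-0.014,0.14,0,0,0,-1],[-0.01,-0.014,0.17,0,0,0,-1],[-0.01,-0.014,0.19,0,0,0,-1],[-0.01,-0.014,0.2,0,0,0,-1],[-0.01,-0.014,0.2,0,0,0,-1]],
  ],
)

```text
time: 12.55
position: [0.4741, -0.1914, 0.1711]
tool_rot: [-2.414, -2.01, 0.0]
ft_force: [-0.9, 0.2, -0.9]
grip_width: 0.112
grip_force: 40.0
```

```bash
python3 - <<'E'
from h import *
plan([.4745,-.1912,.165],-10.4)
E
```

```text
pos [ 0.4741 -0.1914  0.1711] shift [0.003 0.004 0.061] turn [-0.  0. -0.] F [-0.9  0.2 -0.9] t 12.55
```

Emit:
play_rows(
  increments=[
    [[0,0,0.02,0,0,0,-1],[0,0,0.04,0,0,0,-1],[0,0,0.06,0,0,0,-1],[0,0,0.08,0,0,0,-1],[0,0,0.1,0,0,0,-1],[0,0,0.11,0,0,0,-1],[0,0,0.11,0,0,0,-1]],
  ],
)

```text
time: 13.25
position: [0.4745, -0.1909, 0.1603]
tool_rot: [-2.414, -2.011, -0.001]
ft_force: [0.9, 1.3, 0.4]
grip_width: 0.11
grip_force: 40.0
```

```bash
python3 - <<'E'
from h import *
plan([.4745,-.1912,.1535],-10.4)
E
```

```text
pos [ 0.4745 -0.1909  0.1603] shift [-0.002  0.001  0.068] turn [ 0. -0. -0.] F [0.9 1.3 0.4] t 13.25
```

The key has entered the cylinder. Now to wiggle it down.

Emit:
play_rows(
  increments=[
    [[0.01,0,0.01,0,0,0.03,-1],[-0.01,0,0.018,0,0,-0.03,-1],[0.01,0,0.026,0,0,0.03,-1],[-0.01,0,0.034,0,0,-0.03,-1],[0.01,0,0.042,0,0,0.03,-1],[-0.01,0,0.05,0,0,-0.03,-1],[0.01,0,0.058,0,0,0.03,-1],[0,0,0.058,0,0,0,-1]],
  ],
)

```text
time: 14.05
position: [0.4751, -0.1919, 0.1555]
tool_rot: [2.413, 2.008, 0.002]
ft_force: [0.9, 1.4, 4.6]
grip_width: 0.11
grip_force: 40.0
```

```bash
python3 - <<'E'
from h import *
plan([.4745,-.1912,.1535],-10.4)
E
```

```text
pos [ 0.4751 -0.1919  0.1555] shift [ 0.006 -0.007  0.02 ] turn [ 0.002  0.    -0.001] F [0.9 1.4 4.6] t 14.05
```

Emit:
play_rows(
  increments=[
    [[0.01,0,0.01,0,0,0.03,-1],[-0.01,0,0.018,0,0,-0.03,-1],[0.01,0,0.026,0,0,0.03,-1],[-0.01,0,0.032,0,0,-0.03,-1],[0.01,0,0.038,0,0,0.03,-1],[-0.01,0,0.044,0,0,-0.03,-1],[0.01,0,0.05,0,0,0.03,-1],[0,0,0.05,0,0,0,-1]],
  ],
)

```text
time: 14.85
position: [0.4756, -0.1925, 0.1527]
tool_rot: [2.414, 2.007, 0.004]
ft_force: [-4.1, 2.4, 20.5]
grip_width: 0.11
grip_force: 40.0
```

Emit:
play_rows(
  increments=[
    [[0.01,0,0,0,0,0.03,-1],[-0.01,0,0,0,0,-0.03,-1],[0.01,0,0,0,0,0.03,-1],[-0.01,0,0,0,0,-0.03,-1],[0,0,0,0,0,0,-1],[0,0,0,0,0,0,-1]],
  ],
)

```text
time: 15.45
position: [0.4755, -0.1924, 0.1527]
tool_rot: [2.414, 2.008, 0.004]
ft_force: [-5.2, 1.4, 20.4]
grip_width: 0.112
grip_force: 40.0
```

```bash
python3 - <<'E'
from h import *
plan([.4745,-.1912,.1535],-10.4)
E
```

```text
pos [ 0.4755 -0.1924  0.1527] shift [ 0.01  -0.012 -0.008] turn [ 0.002 -0.    -0.001] F [-5.2  1.4 20.4] t 15.45
```

Emit:
play_rows(
  increments=[
    [[0,-0.008,-0.01,0,0,0,-1],[0,-0.008,-0.01,0,0,0,-1]],
  ],
  squeeze=50,
)

```text
time: 15.65
position: [0.4751, -0.1922, 0.1529]
tool_rot: [2.411, 2.008, 0.005]
ft_force: [-0.3, 0.2, 12.6]
grip_width: 0.111
grip_force: 50.0
```

Emit:
play_rows(
  increments=[
    [[0,0,0,0,0,0.07,-1],[0,0,0,0,0,0.14,-1],[0,0,0,0,0,0.21,-1],[0,0,0,0,0,0.28,-1],[0,0,0,0,0,0.28,-1]],
  ],
)

```text
time: 16.15
position: [0.4749, -0.1921, 0.1529]
tool_rot: [2.794, 1.431, 0.004]
ft_force: [-1.3, 1.5, 13.3]
grip_width: 0.111
grip_force: 50.0
```

```bash
python3 - <<'E'
from h import *
plan([.4755,-.1924,.1527],-10.4); s=ctrl.get_state(); print(s["torque"].round(2),s["joint_positions"].round(2))
E
```

```text
pos [ 0.4749 -0.1921  0.1529] shift [0.001 0.007 0.002] turn [ 0.002 -0.001 -0.282] F [-1.3  1.5 13.3] t 16.15
[0.11 0.62 0.02] [-0.36  0.17  0.75  1.98 -0.14  1.04 -0.17]
```

Emit:
play_rows(
  increments=[
    [[0,0,0,0,0,0.08,-1],[0,0,0,0,0,0.16,-1],[0,0,0,0,0,0.24,-1],[0,0,0,0,0,0.32,-1],[0,0,0,0,0,0.4,-1],[0,0,0,0,0,0.48,-1],[0,0,0,0,0,0.56,-1],[0,0,0,0,0,0.56,-1]],
  ],
)

```text
time: 16.95
position: [0.4748, -0.1919, 0.1528]
tool_rot: [3.14, 0.105, 0.005]
ft_force: [-1.8, 0.9, 15.7]
grip_width: 0.109
grip_force: 50.0
```

Emit:
play_rows(
  increments=[
    [[0,0,0,0,0,0.06,-1],[0,0,0,0,0,0.12,-1],[0,0,0,0,0,0.18,-1],[0,0,0,0,0,0.21,-1],[0,0,0,0,0,0.21,-1]],
  ],
)

```text
time: 17.45
position: [0.4748, -0.1918, 0.1528]
tool_rot: [-3.114, 0.409, -0.005]
ft_force: [-2.7, 1.6, 16.3]
grip_width: 0.112
grip_force: 50.0
```

```bash
python3 - <<'E'
from h import *
plan([.4755,-.1924,.1527],-100.4); s=ctrl.get_state(); print(s["torque"].round(2),s["joint_positions"].round(2))
E
```

```text
pos [ 0.4748 -0.1918  0.1528] shift [0.008 0.004 0.001] turn [-0.    -0.002 -0.051] F [-2.7  1.6 16.3] t 17.45
[0.37 0.73 0.09] [-0.5   0.2   0.91  1.98 -0.18  1.04 -1.33]
```

Emit:
play_rows(
  increments=[
    [[0,0,0,0,0,0.03,-1],[0,0,0,0,0,0.05,-1],[0,0,0,0,0,0.05,-1],[0,0,0,0,0,0.05,-1]],
  ],
)

```text
time: 17.85
position: [0.4749, -0.1919, 0.1529]
tool_rot: [-3.096, 0.529, -0.005]
ft_force: [-2.7, 1.9, 16.3]
grip_width: 0.116
grip_force: 50.0
```

```bash
python3 - <<'E'
from h import *
plan([.4755,-.1924,.1527],-100.4); s=ctrl.get_state(); print(s["torque"].round(2),s["grip_force"])
E
```

```text
pos [ 0.4749 -0.1919  0.1529] shift [0.008 0.003 0.002] turn [-0.001 -0.002 -0.1  ] F [-2.7  1.9 16.3] t 17.85
[0.42 0.71 0.12] 50.004464350640774
```

```bash
python3 -c "
from bench import ctrl
print(ctrl.close_job())"
```

```text
the job is handed in; nothing more can be done
None
```

I handed the job in at about 18 s, with no verdict returned: the cover is fully open, and the shutter key is fully home, turned about 99° clockwise and held there with a 50 N grip. The other objects were left alone.

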